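Find the setting block that fits the fixture's gap

TASK

One of the three upright aluminium setting blocks fits snugly in the gap between the two steel jaws of the fixture; of the others one is too thick to go in and one is much too loose. Lower the snug one into the gap, held in the gripper until it is all the way down on the fixture's base rather than dropped, roughly centred along the jaws, and let go of it. The other two must end up standing upright on the bench, well clear of the fixture.

Things in the scene. Friction and masses are not known exactly. Their poses are not given: they have to be found in the camera images.
- fixture: steel fixture fixed to the bench: dark base plate 90 mm (its x) by 140 mm (its y), 10 mm thick, carrying two bright upright jaws with a gap between them. Origin: centre of the base's underside, on the bench. Jaws are 40 mm long along x and 31 mm thick; their tops are 48 mm above the bench
- gap (a point): centre of the gap's floor (the base's top), 10 mm straight above the fixture's origin, same axes. The gap is 29 mm wide along y and open above and at both ends along x; 26 mm above its floor the jaws flare as lead-in slopes to a mouth 49 mm wide at their tops. A block goes in with its x along the gap's x, either way round; in place its top is 90 mm above the bench
- block_thin: plain aluminium block standing upright on the bench, 45 mm (its x) by 18 mm thick (its y) by 80 mm tall (z), about 0.17 kg; origin at the centre of its underside
- block_middle: plain aluminium block standing upright on the bench, 45 mm (its x) by 26 mm thick (its y) by 80 mm tall (z), about 0.25 kg; origin at the centre of its underside
- block_thick: plain aluminium block standing upright on the bench, 45 mm (its x) by 36 mm thick (its y) by 80 mm tall (z), about 0.35 kg; origin at the centre of its underside

How it is judged:
By the outcome, as a careful person would: the job done as asked, in the order asked, and still so for the second after the job is handed in, with the robot touching nothing.
It also fails if it takes over 38 s, if anything falls off the work surface, if the arm or the gripper's body presses on something with over 40 N, if the wrist force passes 120 N, or if a joint passes its speed limit or range.

ROBOT

A 6-joint arm with a two-finger parallel gripper is mounted at the origin on the work surface. World frame = base frame: x ahead of the robot, y to its left, z up, the work surface at z = 0. Lengths are in m, angles in rad, forces in N, time in s.
With the tool pointing down it reaches from about 0.25 to 0.725 m from the base axis. Payload 4 kg.
Tool frame: the origin (TCP) lies at the very end of the fingers, on their centre line; the grasp point (between the pads) lies 19 mm behind it; x points along the fingers, z is the direction in which the jaws open and shut, and the axes are right-handed (so a half turn about x gives the same grasp; the last joint's range is limited). The gripper opens to 85 mm and grips with 20 to 120 N. Pads are 22 mm wide; open, the fingers measure 114 mm over their backs; the gripper's body (76 mm by 85 mm) begins 54 mm behind the grasp point. The pads swing forward as they close: fully open they stand 13 mm farther back than shut.
Start: joints at [1.314, 0.241, 0.005, 1.335, 0, 1.571], TCP at [0.127, 0.484, 0.231] pointing down, gripper open.
Joint ranges: [-2.72, 2.72], [-1.05, 1.87], [-1.09, 1.28], [-1.99, 2.15], [-1.42, 1.44], [-3.14, 3.14]. Speed limits (rad/s): [2.79, 2.79, 3.14, 3.14, 3.14, 3.14].

INTERFACE

Orientations are given as a unit quaternion [x, y, z, w].
In Python, from workcell import bot gives the robot as it stands.
- The arm moves only by the tool apply_moves, never from a script. Its argument "targets" is one flat list of numbers, 7 for each row, row after row: the shift along the tool's x, y, z in units of 25 cm (1.0 is 25 cm), then the turn, a rotation vector about the tool's x, y, z in units of 0.5 rad (1.0 is 0.5 rad), then the opening, from 0 (shut) to 1 (fully open). In form: [tx, ty, tz, wx, wy, wz, claw, tx, ty, tz, wx, wy, wz, claw, ...]. A call has 1 to 12 rows; each row is the pose to reach, as a shift and turn from the pose commanded when the call began, along the tool's axes at that moment; what a row does not reach only later rows make up. A row lasts 1/12 s, in which the tool goes at most 41.7 mm and 7.16 degrees, less where a joint would pass 70% of its speed; a pose out of reach is approached as far as the arm can. A call with a number of a shift or a turn outside -1 to 1 is refused whole. A call with a gripper value outside its range is refused whole. The fingers move at their own pace and stop on an object; the grip force is fixed at half the most. Time passes only in rows, so rows that repeat a pose let the fingers close. It gives the time, the measured TCP pose, the force and the opening at its end, in the units of the state.
- bot.get_obs(): the state, without advancing time (a new reading comes with each control period).
- bot.camera(name): name is "side" or "top"; returns (picture, depth): 400x640x3 uint8, red, green, blue; 400x640 float32, m along the optical axis (not along the pixel's ray), 0 where there is no reading.
- bot.camera_params(name): a dict with "fx", "fy", "cx", "cy" (pixels), "T" (4x4, takes a point from camera to world coordinates). Camera axes: x right, y up, looking along -z (the intrinsics and any distortion apply to the point x, -y, -z); pixel columns grow to the right and rows downward; lengths in m; the calibration is good to about 2 mm. A picture is of the moment at which its call begins. camera_params takes no time and is no camera call.
- bot.job_done(): hands the job in, once; it reports no verdict.
The state is a dict: "clock": time; "joint_pos": joint angles; "joint_vel": joint speeds; "tau": joint torques, N m; "eef_pos": TCP position; "tool_rot": TCP orientation; "ft_force": force on the tool from outside, world axes, zero at the start; "ft_torque": the same for the moment, N m; "grip_width": finger opening in m.
Only numpy, scipy, OpenCV 4.12 (cv2) and the standard library are available. Lean on these libraries where they do the work, as an engineer would, in place of code of your own. Each camera call takes 0.05 s, during which the arm holds its last target.

## Working session

There is one attempt and no reset: what is moved stays moved. The work goes in short steps, Python scripts to look and compute and a tool call to move; the robot and the scene stay as the last step left them, time stands still between calls to the robot, and variables do not carry over. Pictures are saved under pics/ and viewed, and the job is handed in when it is done.

Besides the shell and the picture viewer there is one more tool, called after "Request:" by a JSON object that holds its "method" and its "body". apply_moves: Moves the arm, as the interface text tells. Its arguments: {"type":"object","properties":{"targets":{"type":"array"}},"required":["targets"]}

```bash
mkdir -p pics
cat > look.py <<'E'
from workcell import bot
import numpy as np, cv2, sys
def snap(tag):
    out={}
    for n in ("side","top"):
        p,d=bot.camera(n); cv2.imwrite(f"pics/{n}_{tag}.png",p[:,:,::-1]); np.savez(f"pics/{n}_{tag}.npz",p=p,d=d); out[n]=(p,d)
    return out
def pts(n,d):
    c=bot.camera_params(n); v,u=np.mgrid[0:d.shape[0],0:d.shape[1]]
    X=np.stack([(u-c["cx"])/c["fx"]*d,-(v-c["cy"])/c["fy"]*d,-d,np.ones_like(d)],-1)
    return (X@np.array(c["T"]).T)[...,:3]
E
python3 - <<'E'
from look import *
snap("a"); print(bot.get_obs())
for n in("side","top"): print(bot.camera_params(n))
E
```

```text
{'clock': 0.1, 'joint_pos': array([1.31395378e+00, 2.41340337e-01, 3.85104872e-03, 1.33520338e+00,
       3.47633776e-05, 1.57080841e+00]), 'joint_vel': array([ 0.00128146, -0.0025568 ,  0.00392181, -0.00067781,  0.00037154,
       -0.00011127]), 'tau': array([ 4.22339899e-04, -3.73138726e+01,  2.53009307e+01,  1.08331480e-02,
        1.46803754e-04, -1.79673684e-06]), 'eef_pos': array([0.12685872, 0.48304885, 0.23049762]), 'tool_rot': array([-0.43224452,  0.56045771,  0.43144505,  0.55938091]), 'ft_force': array([-0.60917582, -0.47062926, -0.25707265]), 'ft_torque': array([-0.06127949, -0.00921613, -0.01466232]), 'grip_width': 0.08549952257565319}
{'fx': 398.6117951701431, 'fy': 398.6117951701431, 'cx': 324.260849071724, 'cy': 198.78803292428853, 'T': array([[ 0.80788394,  0.40666755, -0.42655016,  0.23933751],
       [-0.58928449,  0.56749272, -0.57506157, -0.41162725],
       [ 0.00820523,  0.7159424 ,  0.69811113,  0.57763512],
       [ 0.        ,  0.        ,  0.        ,  1.        ]])}
{'fx': 468.7766510899688, 'fy': 468.7766510899688, 'cx': 320.81703140320974, 'cy': 198.0346438938387, 'T': array([[ 0.01187276,  0.99307834, -0.11685222,  0.45156132],
       [-0.99929854,  0.01593481,  0.03388968,  0.04990387],
       [ 0.03551712,  0.11636789,  0.99257093,  0.9423114 ],
       [ 0.        ,  0.        ,  0.        ,  1.        ]])}
```

View pics/top_a.png

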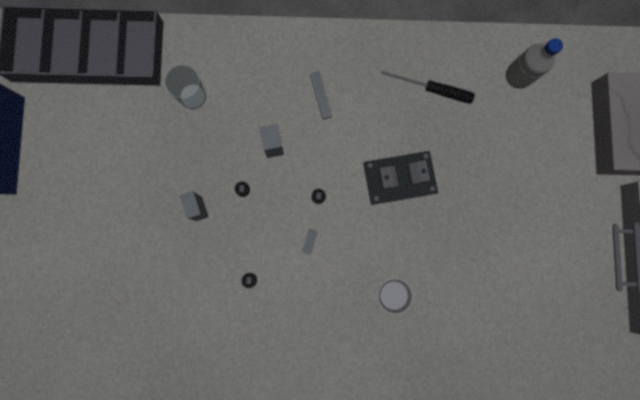

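View pics/side_a.png

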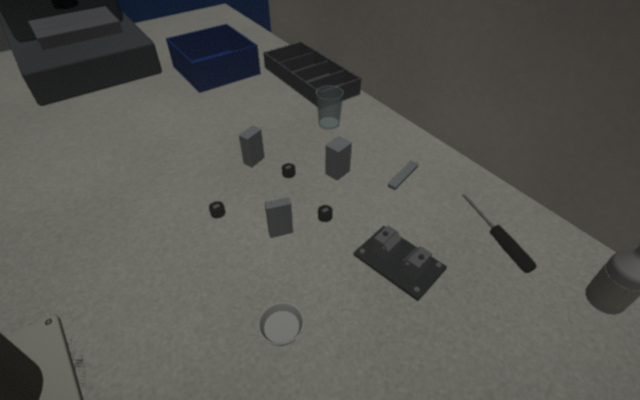

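The top view shows the fixture at about (401,178). The blocks are near (271,140), (194,206) and (310,241), with small nuts among them. Next I'll measure their top faces from depth.

```bash
cat > meas.py <<'E'
from look import *
def meas(tag):
  for n in ("top","side"):
    f=np.load(f"pics/{n}_{tag}.npz"); P=pts(n,f["d"]); ok=f["d"]>0
    for lo,hi,nm in ((.073,.1,"blk"),(.04,.055,"jaw"),(.005,.016,"base")):
        m=(ok&(P[...,2]>lo)&(P[...,2]<hi)&(P[...,0]>.2)&(P[...,0]<.75)&(abs(P[...,1])<.36)).astype(np.uint8)
        k,l,s,c=cv2.connectedComponentsWithStats(m)
        for i in range(1,k):
            if s[i,4]<40: continue
            Q=P[l==i]; r=cv2.minAreaRect((Q[:,:2]*1000).astype(np.float32))
            print(n,nm,s[i,4],"px",c[i].round(),"mean",(Q.mean(0)*1000).round(1),"rect",np.round(r[0],1),np.round(r[1],1),round(r[2],1))
if __name__=="__main__": meas(sys.argv[1])
E
python3 meas.py a
python3 - <<'E'
import cv2
i=cv2.imread('pics/top_a.png')[100:270,160:460]
cv2.imwrite('pics/top_a_z.png',cv2.convertScaleAbs(cv2.resize(i,None,fx=2.6,fy=2.6,interpolation=cv2.INTER_CUBIC),alpha=1.8))
E
```

```text
top blk 119 px [184.  96.] mean [740.2 278.6  84.4] rect [741.9 282.7] [14.7 53.9] 1.1
top blk 458 px [270. 137.] mean [666.8 117.3  79.2] rect [667.5 117.3] [45.7 35.9] 13.1
top blk 365 px [190. 205.] mean [536.5 261.   79.2] rect [536.7 261.7] [45.2 26.5] 19.4
top blk 240 px [309. 242.] mean [472.3  41.   79.1] rect [472.6  40.8] [17.5 44.5] 72.4
top jaw 48 px [191. 102.] mean [741.2 275.4  47.8] rect [741.4 278. ] [ 8.5 39.3] 12.5
top jaw 300 px [420. 172.] mean [ 611.9 -173.9   46.4] rect [ 611.9 -173.1] [40.5 30.1] 9.1
top jaw 287 px [387. 177.] mean [ 599.8 -109.8   46.4] rect [ 600.  -110.9] [39.9 28.3] 10.5
top jaw 45 px [199. 209.] mean [532.4 250.5  47.9] rect [535.3 250.2] [19.1 47.7] 82.2
top base 119 px [325. 112.] mean [738.1  12.   10.9] rect [739.3  11.7] [25.7 20.1] 14.4
top base 2164 px [399. 179.] mean [ 603.7 -139.3    9.3] rect [ 606.1 -142.6] [ 90.2 141. ] 10.7
top base 300 px [397. 298.] mean [ 366.9 -133.4   10.8] rect [ 369.2 -128.4] [65.3 67.7] 89.9
side blk 108 px [323.  99.] mean [739.5 273.7  83.2] rect [741.3 280.7] [16.9 56.9] 0.6
side blk 200 px [250. 
[... 903 characters left out ...]
] mean [657.2 105.2  10.6] rect [659.4 103.8] [27.7 55.9] 61.6
side base 54 px [289. 173.] mean [570.4 165.4  10.7] rect [572.9 167. ] [16.9 29.9] 71.7
side base 98 px [394. 183.] mean [736.    8.2  10.7] rect [737.4   9.1] [27.3 19.9] 12.7
side base 59 px [218. 213.] mean [393.4 145.   10.7] rect [394.3 147. ] [11.8 28.8] 79.7
side base 58 px [325. 217.] mean [556.7  13.5  10.9] rect [557.8  14.8] [11.4 27.5] 52.4
side base 2197 px [400. 266.] mean [ 594.7 -156.2   10.2] rect [ 604.7 -144.3] [ 92.4 140.3] 11.3
side base 94 px [281. 232.] mean [467.6  31.9  10.6] rect [467.4  31.5] [ 5.1 43.4] 67.6
side base 427 px [280. 317.] mean [ 374.  -116.6   10.1] rect [ 371.1 -123.8] [54.4 63. ] 72.2
```

View pics/top_a_z.png

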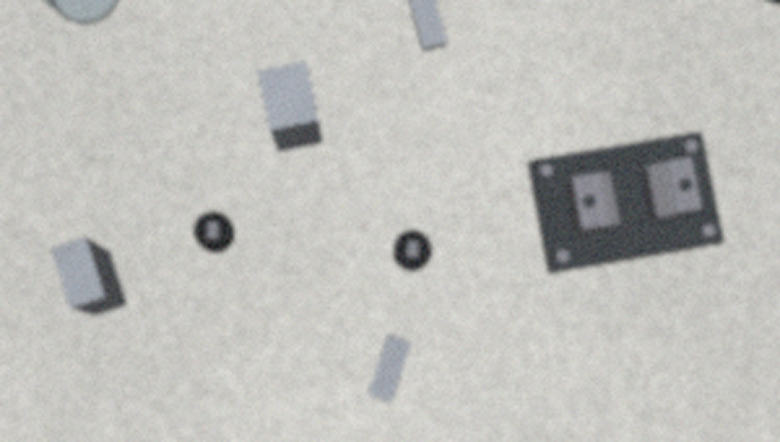

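```bash
cat > plan.py <<'E'
from look import *
from scipy.spatial.transform import Rotation as R
def plan(pos,yaw_z_deg):
    """units for target TCP pos(mm), tool x down, tool z at yaw (either half turn)"""
    o=bot.get_obs(); p=np.array(o["eef_pos"]); r=R.from_quat(o["tool_rot"])
    print("t",round(o["clock"],2),"pos",(p*1000).round(1),"zyaw",round(np.degrees(np.arctan2(*r.as_matrix()[[1,0],2])),2),"xdir",r.as_matrix()[:,0].round(4),"F",o["ft_force"].round(1),"w",round(o["grip_width"]*1000,1),"j",o["joint_pos"].round(2))
    s=r.inv().apply(np.array(pos)/1000-p)/.25
    for y in (yaw_z_deg,yaw_z_deg+180):
        a=np.radians(y); x=np.array([0,0,-1.]); z=np.array([np.cos(a),np.sin(a),0]); T=R.from_matrix(np.stack([x,np.cross(z,x),z],1))
        w=(r.inv()*T).as_rotvec(); print("shift",s.round(4),"turn",(w/.5).round(4),"deg",np.degrees(np.linalg.norm(w)).round(1))
if __name__=="__main__": a=list(map(float,sys.argv[1:])); plan(a[:3],a[3])
E
python3 plan.py 536.5 261 200 109.4
python3 - <<'E'
from look import *
f=np.load("pics/side_a.npz");P=pts("side",f["d"]);m=(f["d"]>0)&(P[...,2]>.1)
for x in range(0,8):
  print(x,[int(1000*P[...,2][m&(abs(P[...,0]-x*.1-.05)<.05)&(abs(P[...,1]-y*.1-.05)<.05)].max(initial=0)) for y in range(-3,8)])
E
```

```text
t 0.1 pos [126.9 483.  230.5] zyaw 75.28 xdir [-5.0e-04 -1.8e-03 -1.0e+00] F [-0.6 -0.5 -0.3] w 85.5 j [1.31 0.24 0.   1.34 0.   1.57]
shift [ 0.1228 -1.8105 -0.4426] turn [-1.1909 -0.0037 -0.0012] deg 34.1
shift [ 0.1228 -1.8105 -0.4426] turn [ 5.0923e+00 -1.6000e-03  4.8000e-03] deg 145.9
0 [0, 0, 118, 117, 0, 0, 0, 0, 0, 0, 0]
1 [0, 0, 0, 0, 0, 0, 0, 0, 0, 0, 100]
2 [0, 0, 0, 0, 0, 0, 0, 0, 0, 0, 102]
3 [0, 0, 0, 0, 0, 0, 0, 0, 0, 0, 101]
4 [0, 0, 0, 0, 0, 0, 0, 0, 0, 0, 101]
5 [0, 0, 0, 0, 0, 0, 0, 0, 0, 0, 100]
6 [0, 0, 0, 0, 0, 0, 0, 0, 0, 0, 0]
7 [0, 0, 0, 0, 0, 0, 0, 0, 0, 0, 0]
```

Request:
{"method": "apply_moves", "body": {"targets": [0,-0.9,-0.22,-1,0,0,1,0,-0.9,-0.22,-1,0,0,1,0,-0.9,-0.22,-1,0,0,1,0,-0.9,-0.22,-1,0,0,1,0,-0.9,-0.22,-1,0,0,1,0,-0.9,-0.22,-1,0,0,1,0,-0.9,-0.22,-1,0,0,1,0,-0.9,-0.22,-1,0,0,1,0,-0.9,-0.22,-1,0,0,1]}}

```text
clock: 0.85
eef_pos: [0.3304, 0.373, 0.2308]
tool_rot: [-0.556, 0.436, 0.557, 0.436]
ft_force: [-0.1, 0.6, -0.7]
grip_width: 0.0856
```

```bash
python3 plan.py 536.5 261 150 109.4
```

```text
t 0.85 pos [330.4 373.  230.8] zyaw 103.87 xdir [-1.3e-03 -5.0e-04 -1.0e+00] F [-0.1  0.6 -0.7] w 85.6 j [0.85 0.24 0.   1.33 0.   0.6 ]
shift [ 0.3225 -0.6935 -0.6323] turn [-0.1932 -0.0002 -0.0028] deg 5.5
shift [ 0.3225 -0.6935 -0.6323] turn [ 6.09e+00 -4.30e-03  4.00e-04] deg 174.5
```

Request:
{"method": "apply_moves", "body": {"targets": [0.15,-0.693,-0.632,-0.193,0,0,1,0.15,-0.693,-0.632,-0.193,0,0,1,0.15,-0.693,-0.632,-0.193,0,0,1,0.15,-0.693,-0.632,-0.193,0,0,1,0.15,-0.693,-0.632,-0.193,0,0,1,0.15,-0.693,-0.632,-0.193,0,0,1,0.32,-0.693,-0.632,-0.193,0,0,1,0.32,-0.693,-0.632,-0.193,0,0,1,0.32,-0.693,-0.632,-0.193,0,0,1,0.32,-0.693,-0.632,-0.193,0,0,1]}}

```text
clock: 1.68
eef_pos: [0.536, 0.2633, 0.1522]
tool_rot: [-0.578, 0.407, 0.578, 0.408]
ft_force: [-0.1, -0.7, -0.1]
grip_width: 0.0854
```

```bash
python3 plan.py 536.5 261 46 109.4
```

```text
t 1.68 pos [536.  263.3 152.2] zyaw 109.62 xdir [-1.e-04  3.e-04 -1.e+00] F [-0.1 -0.7 -0.1] w 85.4 j [0.46 0.47 0.14 1.23 0.   0.11]
shift [ 0.4247  0.0011 -0.0096] turn [0.0077 0.0005 0.    ] deg 0.2
shift [ 0.4247  0.0011 -0.0096] turn [-6.2755e+00 -0.0000e+00  9.0000e-04] deg 179.8
```

Request:
{"method": "apply_moves", "body": {"targets": [0.14,0,-0.01,0,0,0,1,0.28,0,-0.01,0,0,0,1,0.38,0,-0.01,0,0,0,1,0.425,0,-0.01,0,0,0,1,0.425,0,-0.01,0,0,0,1,0.425,0,-0.01,0,0,0,1,0.425,0,-0.01,0,0,0,1]}}

```text
clock: 2.27
eef_pos: [0.5395, 0.2608, 0.048]
tool_rot: [0.578, -0.406, -0.577, -0.41]
ft_force: [0.0, -0.5, 1.3]
grip_width: 0.0855
```

```bash
python3 plan.py 536.5 261 46 109.4
python3 - <<'E'
from look import *
snap("b")
a=cv2.imread("pics/top_b.png")[150:270,130:290];b=cv2.imread("pics/side_b.png")[80:200,180:340]
cv2.imwrite("pics/b_z.png",cv2.convertScaleAbs(cv2.resize(np.hstack([a,b]),None,fx=2.5,fy=2.5,interpolation=cv2.INTER_CUBIC),alpha=1.8))
E
```

```text
t 2.27 pos [539.5 260.8  48. ] zyaw 109.52 xdir [ 0.0046  0.0022 -1.    ] F [ 0.  -0.5  1.3] w 85.5 j [ 0.45  0.56 -0.01  0.99 -0.    0.11]
shift [0.0079 0.011  0.0047] turn [0.0041 0.0011 0.0101] deg 0.3
shift [0.0079 0.011  0.0047] turn [-6.2791e+00 -1.5900e-02  1.7000e-03] deg 179.9
```

View pics/b_z.png

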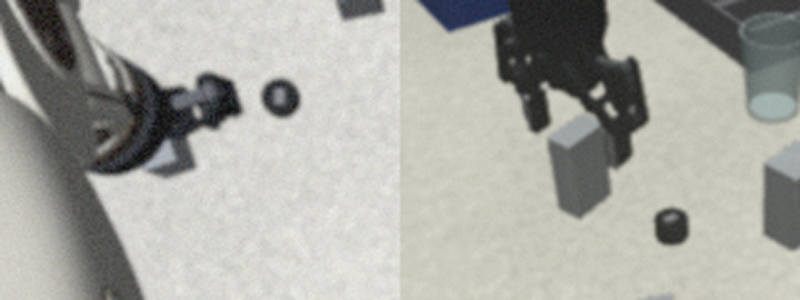

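The fingers straddle the block, which is at about (575,165) in the zoomed side view, so I'll close and lift slightly.

Request:
{"method": "apply_moves", "body": {"targets": [0.005,0.005,0.003,0,0,0,1,0.005,0.005,0.003,0,0,0,0,0.005,0.005,0.003,0,0,0,0,0.005,0.005,0.003,0,0,0,0,0.005,0.005,0.003,0,0,0,0,0.005,0.005,0.003,0,0,0,0,0.005,0.005,0.003,0,0,0,0,0.005,0.005,0.003,0,0,0,0,0.005,0.005,0.003,0,0,0,0,0.005,0.005,0.003,0,0,0,0,0.005,0.005,0.003,0,0,0,0,0.005,0.005,0.003,0,0,0,0]}}

```text
clock: 3.37
eef_pos: [0.5365, 0.2596, 0.0439]
tool_rot: [0.577, -0.408, -0.577, -0.408]
ft_force: [0.3, -0.3, 0.7]
grip_width: 0.0255
```

```bash
python3 plan.py 605.5 -142.5 156 100.7
```

```text
t 3.37 pos [536.5 259.6  43.9] zyaw 109.46 xdir [ 4.e-04  2.e-04 -1.e+00] F [ 0.3 -0.3  0.7] w 25.5 j [ 0.45  0.57 -0.02  0.99 -0.    0.11]
shift [-0.4485  0.2753 -1.6086] turn [3.058e-01 1.000e-04 9.000e-04] deg 8.8
shift [-0.4485  0.2753 -1.6086] turn [-5.9774e+00 -1.3000e-03  2.0000e-04] deg 171.2
```

Request:
{"method": "apply_moves", "body": {"targets": [-0.05,0,0,0,0,0,0,-0.2,0,0,0,0,0,0,-0.35,0,0,0,0,0,0,-0.46,0,-0.05,0.1,0,0,0,-0.46,0.05,-0.2,0.2,0,0,0,-0.46,0.08,-0.35,0.3,0,0,0,-0.46,0.1,-0.5,0.3,0,0,0,-0.46,0.12,-0.65,0.3,0,0,0,-0.46,0.13,-0.8,0.3,0,0,0,-0.46,0.13,-0.8,0.3,0,0,0,-0.46,0.13,-0.8,0.3,0,0,0]}}

```text
clock: 4.28
eef_pos: [0.5719, 0.0578, 0.1579]
tool_rot: [-0.544, 0.452, 0.545, 0.451]
ft_force: [-0.2, 1.4, -1.6]
grip_width: 0.025
```

```bash
python3 plan.py 605.5 -142.5 156 100.7
```

```text
t 4.28 pos [571.9  57.8 157.9] zyaw 100.61 xdir [-0.0021  0.     -1.    ] F [-0.2  1.4 -1.6] w 25.0 j [ 0.1   0.43  0.08  1.22  0.   -0.08]
shift [ 0.0072  0.0153 -0.8124] turn [-0.0031  0.0008 -0.0041] deg 0.1
shift [ 0.0072  0.0153 -0.8124] turn [ 6.2801e+00 -6.4000e-03 -1.2000e-03] deg 179.9
```

Request:
{"method": "apply_moves", "body": {"targets": [0,0.005,-0.15,0,0,0,0,0,0.005,-0.3,0,0,0,0,0,0.01,-0.45,0,0,0,0,0,0.015,-0.6,0,0,0,0,0,0.015,-0.75,0,0,0,0,0,0.015,-0.812,0,0,0,0,0,0.015,-0.812,0,0,0,0,0,0.015,-0.812,0,0,0,0,0,0.015,-0.812,0,0,0,0,0,0.015,-0.812,0,0,0,0,0,0.015,-0.812,0,0,0,0,0,0.015,-0.812,0,0,0,0]}}

```text
clock: 5.28
eef_pos: [0.6069, -0.1384, 0.1589]
tool_rot: [-0.546, 0.45, 0.546, 0.45]
ft_force: [-0.5, -0.6, -2.8]
grip_width: 0.0253
```

```bash
python3 plan.py 605.5 -142.5 100 100.7
python3 - <<'E'
from look import *
snap("c")
a=cv2.imread("pics/top_c.png")[110:250,320:480];b=cv2.imread("pics/side_c.png")[170:310,320:480]
cv2.imwrite("pics/c_z.png",cv2.convertScaleAbs(cv2.resize(np.hstack([a,b]),None,fx=2.5,fy=2.5,interpolation=cv2.INTER_CUBIC),alpha=1.8))
E
```

```text
t 5.28 pos [ 606.9 -138.4  158.9] zyaw 100.99 xdir [-0.e+00  2.e-04 -1.e+00] F [-0.5 -0.6 -2.8] w 25.3 j [-0.22  0.52  0.23  1.28  0.   -0.42]
shift [ 0.2357  0.0085 -0.015 ] turn [ 0.01    0.0004 -0.    ] deg 0.3
shift [ 0.2357  0.0085 -0.015 ] turn [-6.2732e+00  0.0000e+00  6.0000e-04] deg 179.7
```

View pics/c_z.png

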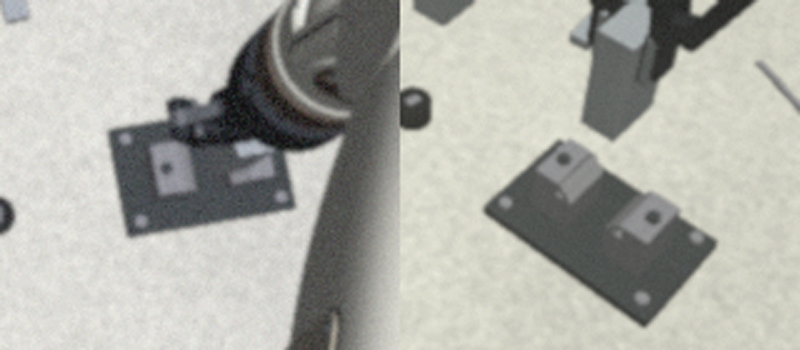

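Request:
{"method": "apply_moves", "body": {"targets": [0.1,0.0085,-0.015,0.01,0,0,0,0.17,0.0085,-0.015,0.01,0,0,0,0.22,0.0085,-0.015,0.01,0,0,0,0.235,0.0085,-0.015,0.01,0,0,0,0.235,0.0085,-0.015,0.01,0,0,0,0.235,0.0085,-0.015,0.01,0,0,0,0.235,0.0085,-0.015,0.01,0,0,0,0.235,0.0085,-0.015,0.01,0,0,0]}}

```text
clock: 6.05
eef_pos: [0.6064, -0.1441, 0.1015]
tool_rot: [0.545, -0.451, -0.543, -0.452]
ft_force: [0.5, -0.8, -2.4]
grip_width: 0.0254
```

```bash
python3 plan.py 605.5 -142.5 58 100.7
python3 - <<'E'
from look import *
snap("d")
b=cv2.imread("pics/side_d.png")[150:310,320:480]
cv2.imwrite("pics/d_z.png",cv2.convertScaleAbs(cv2.resize(b,None,fx=3.7,fy=3.7,interpolation=cv2.INTER_CUBIC),alpha=1.8))
P=pts("side",np.load("pics/side_d.npz")["d"])
a=np.radians(10.7);c=np.array([604.8,-144.3])
X=P[...,:2]*1000-c; U=X@[np.cos(a),np.sin(a)]; V=X@[-np.sin(a),np.cos(a)]; Z=P[...,2]*1000
# near end face of block faces -x(fixture)
for lo,hi in ((60,66),(66,72),(72,78),(78,84),(84,90),(92,102)):
    m=(Z>lo)&(Z<hi)&(abs(U)<35)&(abs(V)<16); print(lo,m.sum(),"U",np.percentile(U[m],[5,50,95]).round(1),"V",np.percentile(V[m],[2,10,50,90,98]).round(1))
m=(Z>44)&(Z<50)&(abs(U)<30)
for s in(-1,1):
    q=m&(s*V>0)&(abs(V)<60); print(s,np.percentile(V[q],[2,50,98]).round(1),np.percentile(U[q],[2,50,98]).round(1))
E
```

```text
t 6.05 pos [ 606.4 -144.1  101.5] zyaw 100.59 xdir [ 2.5e-03 -6.0e-04 -1.0e+00] F [ 0.5 -0.8 -2.4] w 25.4 j [-0.23  0.56  0.14  1.15 -0.   -0.42]
shift [0.1739 0.0029 0.0073] turn [-0.0039 -0.0022  0.0048] deg 0.2
shift [0.1739 0.0029 0.0073] turn [6.2793e+00 7.5000e-03 3.4000e-03] deg 179.9
60 52 U [-21.1 -19.8  16.6] V [-12.2 -11.9  -8.7   7.6  11.4]
66 58 U [-21.3 -19.4  15.8] V [-12.3 -12.   -9.2   8.5  12.2]
72 62 U [-21.3 -19.8  16.3] V [-12.2 -12.1  -7.9   9.8  13. ]
78 60 U [-21.2 -19.6  12.5] V [-12.2 -11.9  -9.7   8.2  12.1]
84 53 U [-21.2 -19.8  -0. ] V [-12.6 -11.9  -4.3   9.6  13.7]
92 81 U [-21.7 -19.9  -6.8] V [-12.2 -11.9  -2.5   9.5  13. ]
-1 [-45.6 -33.9 -21.6] [-19.5  -2.6  20.3]
1 [22.1 34.8 46.3] [-20.   -6.4  18.1]
```

View pics/d_z.png

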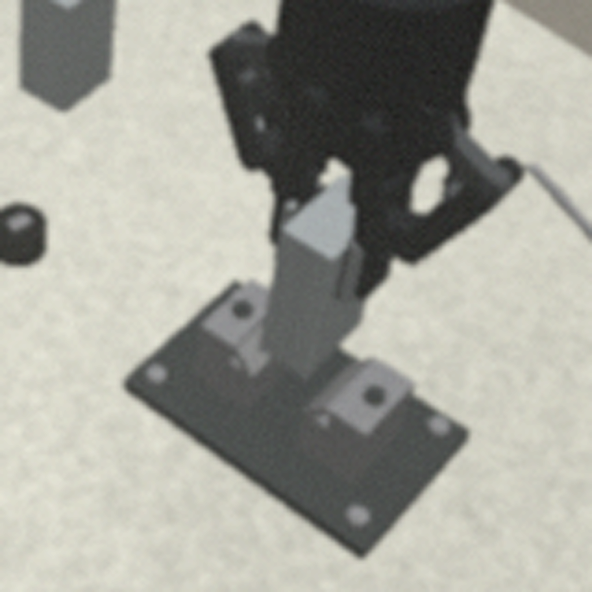

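Request:
{"method": "apply_moves", "body": {"targets": [0,0.008,-0.003,0,0,0,0,0,0.008,-0.003,0,0,0,0,0,0.008,-0.003,0,0,0,0,0.02,0.008,-0.003,0,0,0,0,0.04,0.008,-0.003,0,0,0,0,0.06,0.008,-0.003,0,0,0,0,0.06,0.008,-0.003,0,0,0,0,0.06,0.008,-0.003,0,0,0,0,0.06,0.008,-0.003,0,0,0,0]}}

```text
clock: 6.9
eef_pos: [0.6036, -0.1451, 0.0848]
tool_rot: [-0.544, 0.452, 0.544, 0.452]
ft_force: [0.1, -0.0, -1.6]
grip_width: 0.0255
```

```bash
cat > rel.py <<'E'
from look import *
t=sys.argv[1]; p,d=bot.camera("side"); np.savez(f"pics/side_{t}.npz",p=p,d=d)
b=p[150:310,320:480,::-1]
cv2.imwrite(f"pics/{t}_z.png",cv2.convertScaleAbs(cv2.resize(b,None,fx=3.7,fy=3.7,interpolation=cv2.INTER_CUBIC),alpha=1.8))
P=pts("side",d)
a=np.radians(10.7);c=np.array([604.8,-144.3])
X=P[...,:2]*1000-c; U=X@[np.cos(a),np.sin(a)]; V=X@[-np.sin(a),np.cos(a)]; Z=P[...,2]*1000
for lo,hi in ((50,60),(60,70),(70,80),(80,90)):
    m=(Z>lo)&(Z<hi)&(abs(U)<35)&(abs(V)<16)
    f=m&(U<-15)&(abs(V)<9); g=m&(U>-12)&(U<12)&(V<-6)
    print(lo,f.sum(),g.sum(),"endface U",np.median(U[f]).round(1),"sideface V",np.median(V[g]).round(1),"Vmax",np.percentile(V[m],98).round(1))
    if g.sum()>10: print("  yaw dev deg",np.degrees(np.polyfit(U[g],V[g],1)[0]).round(2))
for s in(-1,1):
    q=(Z>44)&(Z<50)&(abs(U)<30)&(s*V>0)&(abs(V)<60); print(s,np.percentile(V[q],[2,98]).round(1),np.percentile(U[q],[2,98]).round(1))
E
python3 plan.py 605.5 -142.5 54 100.7;python3 rel.py e
```

```text
t 6.9 pos [ 603.6 -145.1   84.8] zyaw 100.58 xdir [-4.e-04  1.e-04 -1.e+00] F [ 0.1 -0.  -1.6] w 25.5 j [-0.24  0.57  0.11  1.11 -0.   -0.42]
shift [ 0.1233 -0.0095  0.0086] turn [-0.004   0.0003 -0.0007] deg 0.1
shift [ 0.1233 -0.0095  0.0086] turn [ 6.2792e+00 -1.1000e-03 -5.0000e-04] deg 179.9
50 37 24 endface U -23.5 sideface V -12.0 Vmax 12.6
  yaw dev deg 0.73
60 41 20 endface U -23.3 sideface V -12.1 Vmax 11.7
  yaw dev deg 1.0
70 38 9 endface U -23.4 sideface V -12.2 Vmax 11.8
80 43 3 endface U -23.6 sideface V -12.4 Vmax 12.8
-1 [-45.7  -6. ] [-23.4  19.8]
1 [ 2.8 46. ] [-23.5  18.1]
```

Request:
{"method": "apply_moves", "body": {"targets": [0.01,-0.003,0,0,0,0,0,0.02,-0.003,0,0,0,0,0,0.03,-0.003,0,0,0,0,0,0.04,-0.003,0,0,0,0,0,0.045,-0.003,0,0,0,0,0,0.045,-0.003,0,0,0,0,0,0.045,-0.003,0,0,0,0,0]}}

```text
clock: 7.53
eef_pos: [0.6043, -0.1449, 0.0736]
tool_rot: [-0.544, 0.452, 0.544, 0.452]
ft_force: [-0.4, 0.9, -2.8]
grip_width: 0.0254
```

```bash
python3 plan.py 605.5 -142.5 54 100.7; python3 -c "
from workcell import bot;o=bot.get_obs();print(o['ft_torque'])"
```

```text
t 7.53 pos [ 604.3 -144.9   73.6] zyaw 100.58 xdir [-3.e-04  1.e-04 -1.e+00] F [-0.4  0.9 -2.8] w 25.4 j [-0.24  0.58  0.1   1.09 -0.   -0.42]
shift [ 0.0786 -0.0067  0.0087] turn [-0.0042  0.0003 -0.0006] deg 0.1
shift [ 0.0786 -0.0067  0.0087] turn [ 6.279e+00 -9.000e-04 -4.000e-04] deg 179.9
[0.00373837 0.01088814 0.02042661]
```

Request:
{"method": "apply_moves", "body": {"targets": [0.01,0,0,0,0,0,0,0.02,0,0,0,0,0,0,0.03,0,0,0,0,0,0,0.04,0,0,0,0,0,0,0.05,0,0,0,0,0,0,0.06,0,0,0,0,0,0,0.066,0,0,0,0,0,0,0.066,0,0,0,0,0,0,0.066,0,0,0,0,0,0,0.066,0,0,0,0,0,0]}}

```text
clock: 8.37
eef_pos: [0.6045, -0.145, 0.0574]
tool_rot: [0.544, -0.452, -0.544, -0.452]
ft_force: [-0.3, 0.4, -2.6]
grip_width: 0.0252
```

```bash
python3 plan.py 605.5 -142.5 54 100.7; python3 rel.py f
```

```text
t 8.37 pos [ 604.5 -145.    57.4] zyaw 100.58 xdir [ 2.e-04 -1.e-04 -1.e+00] F [-0.3  0.4 -2.6] w 25.2 j [-0.24  0.6   0.08  1.05 -0.   -0.42]
shift [ 0.0137 -0.0058  0.009 ] turn [-0.0041 -0.0002  0.0004] deg 0.1
shift [ 0.0137 -0.0058  0.009 ] turn [6.279e+00 7.000e-04 3.000e-04] deg 179.9
50 36 5 endface U -22.5 sideface V -12.4 Vmax 12.1
60 39 7 endface U -22.7 sideface V -14.5 Vmax 12.4
70 43 2 endface U -22.6 sideface V -14.0 Vmax 11.8
80 42 4 endface U -22.6 sideface V -13.0 Vmax 12.5
-1 [-45.7  -4.9] [-22.9  19.7]
1 [ 3.2 46.3] [-23.   16.4]
```

View pics/f_z.png

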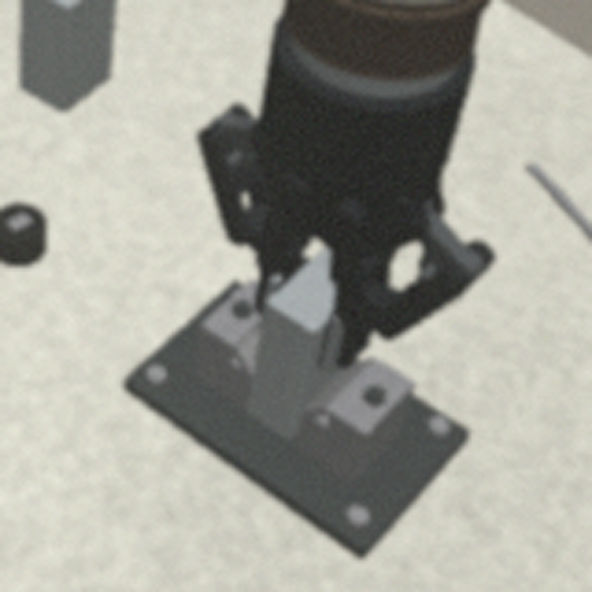

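Request:
{"method": "apply_moves", "body": {"targets": [0.004,0,0,0,0,0,0,0.008,0,0,0,0,0,0,0.012,0,0,0,0,0,0,0.014,0,0,0,0,0,0,0.014,0,0,0,0,0,0,0.014,0,0,0,0,0,0]}}

```text
clock: 8.92
eef_pos: [0.6044, -0.1449, 0.054]
tool_rot: [0.544, -0.452, -0.544, -0.452]
ft_force: [0.1, 0.4, -1.4]
grip_width: 0.0249
```

Request:
{"method": "apply_moves", "body": {"targets": [0.002,0,0,0,0,0,0,0.004,0,0,0,0,0,0,0.004,0,0,0,0,0,0,0.004,0,0,0,0,0,0]}}

```text
clock: 9.25
eef_pos: [0.6044, -0.145, 0.0539]
tool_rot: [0.544, -0.452, -0.544, -0.452]
ft_force: [-3.5, 1.4, 4.9]
grip_width: 0.0251
```

Contact came at TCP z = 53.9 mm, exactly the floor height I expected (10 + 43.9). Now I'll release.

Request:
{"method": "apply_moves", "body": {"targets": [0,0,0,0,0,0,0.3,0,0,0,0,0,0,0.6,0,0,0,0,0,0,0.8,0,0,0,0,0,0,0.8,0,0,0,0,0,0,0.8,0,0,0,0,0,0,0.8,-0.05,0,0,0,0,0,0.8,-0.15,0,0,0,0,0,0.8,-0.3,0,0,0,0,0,0.8,-0.45,0,0,0,0,0,0.8,-0.5,0,0,0,0,0,0.8,-0.5,0,0,0,0,0,0.8]}}

```text
clock: 10.25
eef_pos: [0.6073, -0.1457, 0.1833]
tool_rot: [0.547, -0.45, -0.541, -0.453]
ft_force: [0.6, -1.0, -0.4]
grip_width: 0.0683
```

Request:
{"method": "apply_moves", "body": {"targets": [0,0,0.15,0,0,0,1,0,0,0.3,0,0,0,1,0,0.15,0.45,0,0,0,1,0,0.3,0.6,0,0,0,1,0,0.45,0.7,0,0,0,1,0,0.6,0.8,0,0,0,1,0,0.7,0.9,0,0,0,1,0,0.7,0.9,0,0,0,1,0,0.7,0.9,0,0,0,1,0,0.7,0.9,0,0,0,1]}}

```text
clock: 11.08
eef_pos: [0.3898, 0.0445, 0.1773]
tool_rot: [-0.544, 0.451, 0.544, 0.451]
ft_force: [0.3, 0.2, 1.1]
grip_width: 0.0854
```

```bash
python3 plan.py 605.5 -142.5 54 100.7; python3 -c "
from look import *
snap('g')
a=cv2.imread('pics/top_g.png')[100:270,160:460];b=cv2.imread('pics/side_g.png')[110:310,230:470]
z=lambda i,s:cv2.convertScaleAbs(cv2.resize(i,None,fx=s,fy=s,interpolation=cv2.INTER_CUBIC),alpha=1.8)
cv2.imwrite('pics/g1.png',z(a,2.6));cv2.imwrite('pics/g2.png',z(b,2.8))
"; python3 meas.py g | grep -E "blk|jaw"; python3 rel.py h
```

```text
t 11.08 pos [389.8  44.5 177.3] zyaw 100.69 xdir [-5.e-04 -3.e-04 -1.e+00] F [0.3 0.2 1.1] w 85.4 j [ 0.11  0.06 -0.35  1.16 -0.   -0.07]
shift [ 0.4928 -0.7092 -0.8949] turn [-0.0003 -0.0003 -0.0012] deg 0.0
shift [ 0.4928 -0.7092 -0.8949] turn [ 6.2829e+00 -1.8000e-03  5.0000e-04] deg 180.0
top blk 114 px [184.  96.] mean [739.9 279.4  84.9] rect [741.8 282.6] [14.8 53.6] 1.5
top blk 459 px [270. 137.] mean [666.6 117.2  79.1] rect [667.4 117.3] [46.  35.9] 13.2
top blk 387 px [408. 172.] mean [ 604.4 -140.9   87.8] rect [ 605.4 -142.2] [45.7 27. ] 11.6
top blk 240 px [309. 242.] mean [472.3  41.   79.2] rect [472.6  40.9] [17.5 44.4] 72.4
top jaw 233 px [422. 172.] mean [ 612.2 -177.    47. ] rect [ 612.7 -177.1] [41.  23.3] 7.7
top jaw 42 px [398. 176.] mean [ 601.8 -130.2   46.9] rect [ 601.8 -130. ] [43.8  5.3] 17.2
top jaw 289 px [387. 177.] mean [ 599.5 -109.8   46.4] rect [ 600.5 -111. ] [40.7 28.2] 10.2
side blk 107 px [323.  99.] mean [739.1 273.5  83.1] rect [740.7 282.6] [57.7 17.9] 89.8
side blk 279 px [339. 144.] mean [664.  112.9  79.3] rect [665.4 114.9] [47.  37.2] 
[... 285 characters left out ...]
130 px [338. 159.] mean [657.  104.6  47.6] rect [659.9 103.7] [27.7 53.2] 63.7
side jaw 144 px [279. 218.] mean [467.2  32.1  47.4] rect [467.6  32.1] [10.1 45.7] 60.5
side jaw 399 px [390. 242.] mean [ 592.9 -125.7   47.5] rect [ 600.4 -127.6] [45.9 60.2] 10.4
side jaw 364 px [418. 257.] mean [ 609.2 -177.7   46.9] rect [ 611.  -174.9] [41.7 29.7] 10.4
50 40 24 endface U -22.6 sideface V -12.2 Vmax 11.7
  yaw dev deg 0.32
60 40 21 endface U -22.4 sideface V -12.3 Vmax 12.5
  yaw dev deg 0.17
70 43 26 endface U -22.5 sideface V -12.2 Vmax 12.4
  yaw dev deg 0.35
80 59 50 endface U -22.3 sideface V -11.7 Vmax 12.9
  yaw dev deg -2.99
-1 [-45.6  -6.3] [-22.3  19.9]
1 [ 5.3 45.8] [-22.9  19. ]
```

View pics/g1.png

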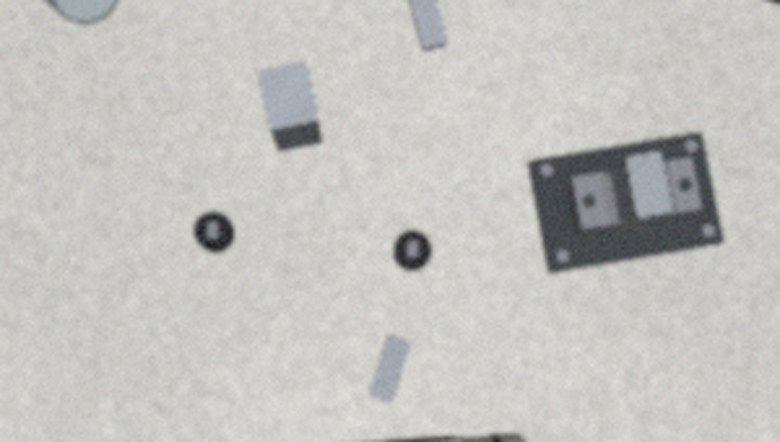

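View pics/g2.png

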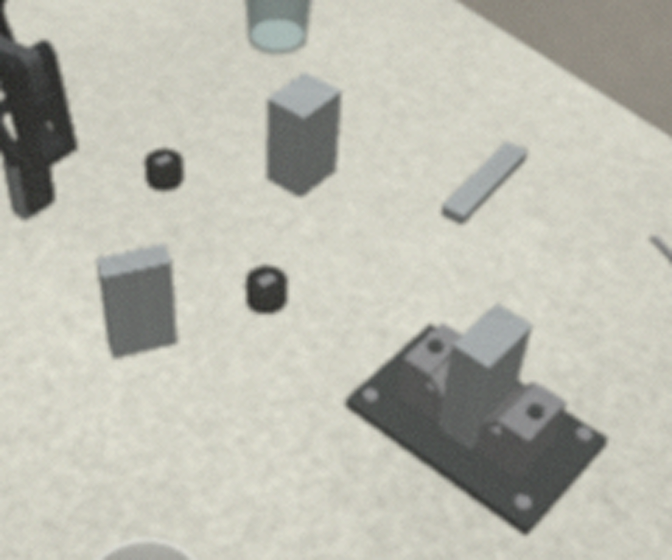

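The block stands in the gap and the other two blocks haven't moved. I'll check its top height once more, then hand in.

Run:
```python
from look import *
for n in("top","side"):
    P=pts(n,np.load(f"pics/{n}_g.npz")["d"]); m=(abs(P[...,0]-.605)<.012)&(abs(P[...,1]+.1425)<.006)&(P[...,2]>.075)
    print(n,m.sum(),np.percentile(P[...,2][m]*1000,[10,50,90]).round(1))
print(bot.get_obs()["clock"]); bot.job_done()
```

```text
top 89 [87.6 89.3 91.2]
side 81 [89.4 90.4 91.3]
11.2333
the job is handed in; nothing more can be done
```

The middle (26 mm) block is standing in the fixture gap, and I handed the job in at about 11.2 s. I gripped it across its thickness and lowered it still held. It stopped on the base at TCP height 53.9 mm, as expected, with about 5 N of contact. Only then did I let go and back the arm off.

Last checks:
- **Seating:** the block's top reads 89.3 mm in the top camera and 90.4 mm in the side camera, against 90 mm expected. It is upright and within about 1° of the fixture's direction.
- **Centring:** it is within about 1 mm of centre along the jaws.
- **Other blocks:** the thin and thick blocks were not touched and still stand upright at their original spots, well clear of the fixture.
- **Disagreements:** the two cameras differ by 1–2 mm in absolute position, which is within their calibration. One tilt estimate, taken near the block's top edge, read −3°. I put that down to edge pixels, because the lower bands all read about 0.3°.

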